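Switch the bobbin sander to off and free its seized drum

ROBOT

A 6-joint arm with a two-finger parallel gripper is mounted at the origin on the work surface. World frame = base frame: x ahead of the robot, y to its left, z up, the work surface at z = 0. Lengths are in m, angles in rad, forces in N, time in s.
With the tool pointing down it reaches from about 0.275 to 0.75 m from the base axis. Payload 10.2 kg.
Tool frame: the origin (TCP) lies on the centre line of the jaws, within the pads' length; the fingertips stand 11 mm ahead of it and the grasp point (between the pads) lies 8 mm behind it; z points along the fingers, y is the direction in which the jaws open and shut (so a half turn about z gives the same grasp; the last joint's range is limited). The gripper opens to 85 mm and grips with 20 to 120 N. Pads are 22 mm wide; open, the fingers measure 114 mm over their backs; the gripper's body (76 mm by 85 mm) begins 54 mm behind the grasp point. The pads swing forward as they close: fully open they stand 13 mm farther back than shut.
Start: joints at [0.927, 0.313, 1.498, -0, 1.331, -0.223], TCP at [0.214, 0.479, 0.242] pointing down, gripper open.
Joint ranges: [-2.94, 2.94], [-0.97, 2.17], [0.19, 2.56], [-1.23, 4.37], [0.02, 3.11], [-2.88, 2.88]. Speed limits (rad/s): [2.39, 2.39, 3.01, 3.14, 3.14, 3.14].

INTERFACE

Orientations are given as [roll, pitch, yaw] about the fixed x, y, z axes, in that order (R = Rz(yaw) Ry(pitch) Rx(roll)).
In Python, from rig import env gives the robot as it stands. The module is installed in compiled form; this text tells all that it offers.
- The arm moves only by the tool step_arm, never from a script. Its argument "steps" is one flat list of numbers, 7 for each row, row after row: the closure in counts, from 0 (fully open) to 255 (shut), then the shift along the tool's x, y, z in m, then the turn, a rotation vector about the tool's x, y, z in degrees. In form: [grip, dx, dy, dz, rx, ry, rz, grip, dx, dy, dz, rx, ry, rz, ...]. A call has 1 to 8 rows; each row shifts and turns the pose as measured when the row begins, along the tool's axes as they then stand; what a row does not reach is not made up. A row lasts 1/10 s, in which the tool goes at most 50 mm and 8.59 degrees, less where a joint would pass 70% of its speed; a pose out of reach is approached as far as the arm can. A call is refused whole if a number of a shift passes 0.05 or a number of a turn 8.59, either way. A call with a gripper value outside its range is refused whole. The fingers move at their own pace and stop on an object; "newtons" is the grip in N (left out, the last holds). Time passes only in rows, so rows that do not move let the fingers close. It gives the time, the measured TCP pose, the force and the opening at its end, in the units of the state.
- env.observe(): the state, without advancing time (a new reading comes with each control period).
- env.camera(name): name is "scene" or "top" or "wrist"; returns the picture (480x640x3 uint8, red, green, blue); there is no depth.
- env.camera_model(name): a dict with "fx", "fy", "cx", "cy" (pixels), "world_from_camera" (4x4, takes a point from camera to world coordinates). Camera axes: x right, y up, looking along -z (the intrinsics and any distortion apply to the point x, -y, -z); pixel columns grow to the right and rows downward; lengths in m; the calibration is good to about 2 mm. The wrist camera is an equidistant fisheye: a pixel r from the principal point sees the ray r / f radians off the axis. A picture is of the moment at which its call begins: read the wrist's pose just before it. camera_model takes no time and is no camera call; for the wrist camera it gives the pose at the moment of the call.
- env.job_done(): hands the job in, once; it reports no verdict.
The state is a dict: "clock": time; "joint_pos": joint angles; "joint_velocities": joint speeds; "joint_efforts": joint torques, N m; "eef_pos": TCP position; "tool_rot": TCP orientation; "force": force on the tool from outside, world axes, zero at the start; "ft_torque": the same for the moment, N m; "opening": opening from 0.0 (shut) to 1.0 (fully open).
Only numpy, scipy, OpenCV 4.12 (cv2) and the standard library are available. Lean on these libraries where they do the work, as an engineer would, in place of code of your own. Each camera call takes 0.05 s, during which the arm holds its last target. There are 200 camera calls.

TASK

The power went out while the bench sander was running, and its switch lever was left over in forward. Set the lever to its centre off notch so that it stays there by itself, without ever letting it go through to reverse; then work the seized sanding drum loose by twisting it back and forth while pulling up, and leave it standing raised as far as it will go. Leave everything else on the bench where it is.

Things in the scene. Friction and masses are not known exactly. Their poses are not given: they have to be found in the camera images.
- switch: Grey cast switch box bolted to the bench, 100 (its x) x 120 (y) x 80 mm high, bolting ears 25 mm beyond its +y and -y ends. Origin: centre of its underside, z up. The lever stands out of the middle of its top and swings in the box's y-z plane. It rests only in the off notch or at the two end stops: let go anywhere else, it springs away to the nearer stop.
- lever (a joint): Lever angle about the box's x axis, pivot 70 mm above its underside. 0 upright; +0.45 (stop) leans to the box's -y: forward, the start; -0.45 (stop) leans to +y: reverse. The off notch is NOT exactly upright: its centre lies up to 0.16 rad to either side, new each time, found only by feel or by seeing the lever jump in; it reaches just 0.05 rad each side of its centre.
- lever_ball (a point): Centre of the black ball, 32 mm in diameter, on the end of the 12 mm steel lever, 115 mm from the pivot. Pushed here from forward it resists with about 3 to 10 N; at the notch's edge this vanishes and the ball jumps some 6 mm ahead into the notch, away from what pushes it. Pushing on out of the notch takes only some 5 to 7 N.
- sander: Low bobbin sander fixed on the bench: grey, 220 by 220 mm, aluminium table 120 mm above the bench, with the sanding drum upright in the middle. Origin: centre of its underside, z up.
- drum_top (a point): Centre of the drum's flat top. The drum is an upright brown cylinder 50 mm in diameter, standing 86 mm out of the sander's table at the start (its top 6 mm a rubber cap 47 mm wide), with a stud 10 mm wide and 12 mm high on top. Grip it from above across its diameter, in any direction. It turns at most 0.5 rad either way from the middle, easily (0.12 N m).
- drum_lift (a joint): Height the drum has been drawn up (m): 0 seized at the bottom, 0.030 all the way up; it stays where it is left. A straight pull lifts it 2 mm and jams. It comes free in two steps, near 2 mm and near 15 mm: the first only while it is turned over 0.25 rad to one side, the next only to the other side: twist about 0.4 rad to each side in turn and pull at each (about 10 N where free).
- block: Bystander: maple block 90 x 40 x 30 mm lying on a corner of the sander's table, beside the drum.
- jar: Bystander: jar, 60 mm in diameter, 80 mm high, standing beyond or beside the switch.
- weight: Bystander: upright steel cylinder, 32 mm in diameter, 60 mm high.
- gouge: Bystander: gouge with a wooden handle, 210 mm long, lying on the bench.
- glue: Bystander: bottle, 60 mm in diameter, 160 mm high.
- plane: Bystander: small hand plane, 160 mm long.

How it is judged:
On the way, in this order (a step that is already met when the one before it is completed fails the run):
1. the lever rests by itself in the off notch, not touched (value of joint lever between -0.23 and 0.23 rad and contact force between each of the fingers, the arm and switch below 0.1 N), for 0.6 s.
2. the drum is drawn up more than 25 mm (value of joint drum_lift above 0.025 m), for 0.2 s.
At the end, for the whole second after the job is handed in: The lever rests by itself in the centre off notch (staying within 0.23 rad of upright), and the drum stands drawn up more than 25 mm of its 30, at rest and let go (value of joint lever between -0.23 and 0.23 rad and value of joint drum_lift above 0.025 m and velocity of joint drum_lift between -0.003 and 0.003 m/s); the robot touches nothing.
It fails at once if the lever goes through to reverse (beyond -0.3 rad) (value of joint lever below -0.3 rad).
It fails at once if something else on the bench is moved by more than 30 mm (distance of any of block, jar, weight, gouge, glue, plane from where it was at the start of the episode above 0.03 m).
It also fails if it takes over 64 s, if anything falls off the work surface, if the arm or the gripper's body presses on something with over 40 N, if the wrist force passes 120 N, or if a joint passes its speed limit or range.

## Working session

There is one attempt and no reset: what is moved stays moved. The work goes in short steps, Python scripts to look and compute and a tool call to move; the robot and the scene stay as the last step left them, time stands still between calls to the robot, and variables do not carry over. Pictures are saved under pics/ and viewed, about 8 in all and at most 12, crops included, and the job is handed in when it is done.

Besides the shell and the picture viewer there is one more tool, called after "Request:" as a command line: name --argument value ..., lists and objects as JSON in quotes. step_arm: Moves the arm, as the interface text tells. Its arguments: {"type":"object","properties":{"steps":{"type":"array"},"newtons":{"type":"number"}},"required":["steps"]}

```bash
mkdir -p pics
cat > h.py <<'E'
import numpy as np, cv2
from rig import env
def snap(n,f):
    im=env.camera(n); cv2.imwrite(f'pics/{f}.png',im[:,:,::-1]); return im
def ray(m,u,v,fish=False):
    x,y=(u-m['cx'])/m['fx'],(v-m['cy'])/m['fy']
    if fish:
        r=np.hypot(x,y); s=np.sin(r)/max(r,1e-9); d=np.array([x*s,-y*s,-np.cos(r)])
    else: d=np.array([x,-y,-1.])
    T=np.array(m['world_from_camera']); return T[:3,3],T[:3,:3]@d
def plane(m,u,v,z,fish=False):
    o,d=ray(m,u,v,fish); return o+d*(z-o[2])/d[2]
def two(r1,r2):
    (o1,d1),(o2,d2)=r1,r2
    A=np.stack([d1,-d2],1); t=np.linalg.lstsq(A,o2-o1,rcond=None)[0]
    p,q=o1+t[0]*d1,o2+t[1]*d2; return (p+q)/2,np.linalg.norm(p-q)
def proj(m,p):
    T=np.array(m['world_from_camera']); c=T[:3,:3].T@(np.array(p)-T[:3,3]); return m['cx']-m['fx']*c[0]/c[2], m['cy']+m['fy']*c[1]/c[2]
E
python3 - <<'E'
from h import *
for n in('scene','top'):
    snap(n,n+'0'); m=env.camera_model(n); print(n,m['fx'],m['cx'],m['cy'],np.round(m['world_from_camera'],3).tolist())
print(env.observe())
E
```

```text
scene 610.0475503475375 315.64134753726216 242.93546994995228 [[0.852, -0.356, 0.385, 1.221], [0.524, 0.575, -0.628, -0.887], [0.002, 0.737, 0.676, 1.22], [0.0, 0.0, 0.0, 1.0]]
top 457.75187430404833 325.6870605579609 237.35411928898174 [[-0.019, 0.998, -0.065, 0.529], [-1.0, -0.019, 0.012, 0.141], [0.011, 0.065, 0.998, 1.421], [0.0, 0.0, 0.0, 1.0]]
{'clock': 0.1, 'joint_pos': array([ 9.26616593e-01,  3.13354591e-01,  1.49834840e+00, -1.25069229e-06,
        1.33103655e+00, -2.23387329e-01]), 'joint_velocities': array([-0.0001602 , -0.00160377, -0.00138277,  0.00068232, -0.0003361 ,
        0.00073632]), 'joint_efforts': array([ 1.79613609e-03, -4.12892783e+01, -2.60140353e+01, -1.27554490e-04,
        2.95489044e-03,  3.04519801e-05]), 'eef_pos': array([0.21432199, 0.47901666, 0.24181728]), 'tool_rot': array([-3.14047399e+00, -2.52890220e-04,  2.72080040e+00]), 'force': array([-0.42174265,  0.41593091, -1.06361701]), 'ft_torque': array([0.04360984, 0.04560746, 0.0280992 ]), 'opening': 0.9996811314045102}
```

View pics/scene0.png

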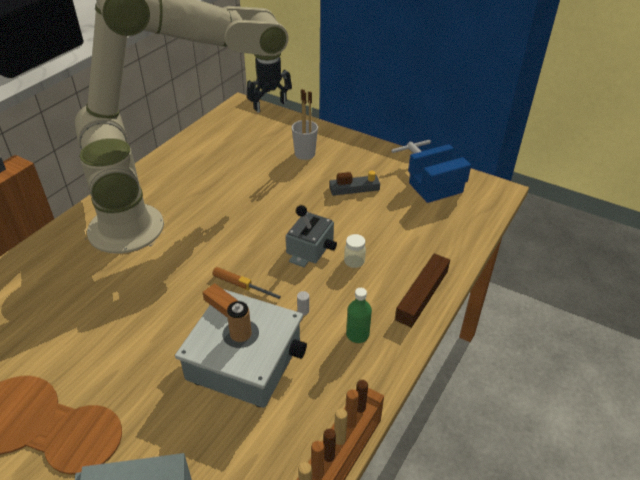

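View pics/top0.png

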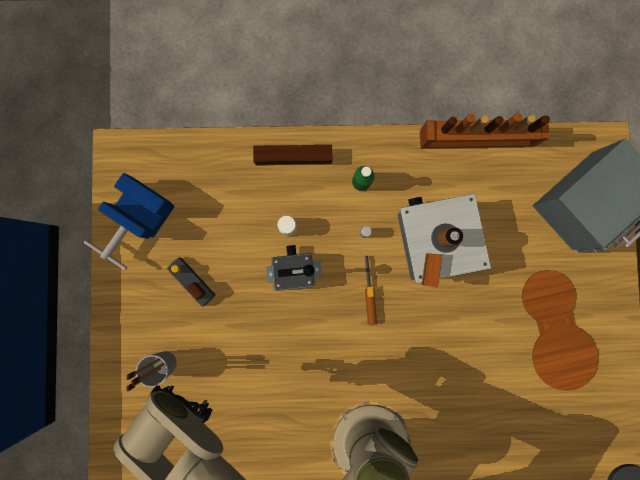

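The scene view shows the switch near (311,240) with its ball at (301,211), and the sander drum top near (238,309). In the top view the box is at (294,272), the ball at (309,271), the drum top at (454,236) and the jar at (287,225). I'll crop for finer pixel positions.

Run:
```python
from h import *
t=cv2.imread('pics/top0.png'); s=cv2.imread('pics/scene0.png')
c=lambda im,u,v,w,h,k:cv2.resize(im[v:v+h,u:u+w],None,fx=k,fy=k,interpolation=cv2.INTER_CUBIC)
a=np.vstack([np.hstack([c(t,255,225,80,60,5),c(s,270,195,80,60,5)]),np.hstack([c(t,390,185,110,60*110//80,400/110)[:300],c(s,180,270,110,82,400/110)[:300,:400]])[:298]])
cv2.imwrite('pics/crop.png',a); print(a.shape)
mt,ms=env.camera_model('top'),env.camera_model('scene')
print('ball',two(ray(mt,309,271),ray(ms,301,211)))
print('drum',two(ray(mt,454,236),ray(ms,238,309)))
```

```text
(598, 800, 3)
ball (array([0.52172874, 0.17431587, 0.17193615]), np.float64(0.00557945954528772))
drum (array([ 0.60742179, -0.21576807,  0.20324662]), np.float64(0.004812846971999461))
```

View pics/crop.png

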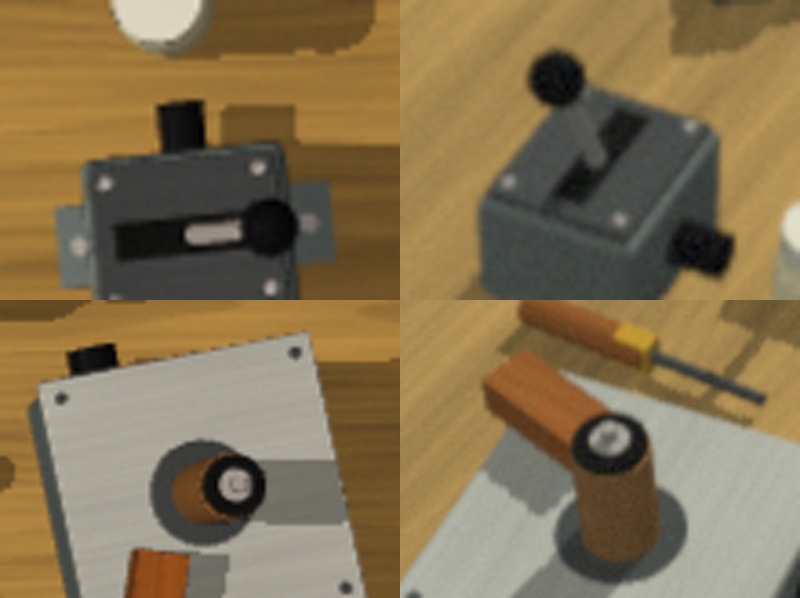

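Crop readings: in the top view the ball is at (308.5,270.5), with box screws at crop (105,184) and (258,167). In the scene view the ball is at (301.1,210.5). The drum stud is at (454.5,235.5) in the top view and (237.7,307.6) in the scene view. The block sits on the -x side of the drum, 56 mm below its top.

Run:
```python
from h import *
mt,ms=env.camera_model('top'),env.camera_model('scene')
print('ball',two(ray(mt,308.2,270.3),ray(ms,300.8,210.3)))
print('stud',two(ray(mt,454.3,235.3),ray(ms,237.5,307.4)))
cr=lambda u,v:(255+u/5-.4,225+v/5-.4)
a=plane(mt,*cr(105,184),.08);b=plane(mt,*cr(258,167),.08);d=a-b
print(a,b,np.linalg.norm(d),'box y dir deg',np.degrees(np.arctan2(d[1],d[0])))
e1=plane(mt,*cr(80,246),.01);e2=plane(mt,*cr(310,222),.01);d=e1-e2
print('ears',(e1+e2)/2,np.linalg.norm(d),np.degrees(np.arctan2(d[1],d[0])))
o=env.observe();print(o['eef_pos'],np.degrees(o['tool_rot']))
```

```text
ball (array([0.52231332, 0.17549897, 0.17385402]), np.float64(0.002294458858883311))
stud (array([ 0.6080062 , -0.21569928,  0.20876561]), np.float64(0.0025327728918856916))
[0.54854233 0.27217704 0.08      ] [0.55676063 0.18265179 0.08      ] 0.0899016810080822 box y dir deg 95.24497509852824
ears [0.51781691 0.22412195 0.01      ] 0.14188672700192864 94.83522367498728
[0.21432199 0.47901666 0.24181728] [-1.79935906e+02 -1.44895423e-02  1.55890380e+02]
```

Request:
step_arm --steps '[0,0,0,-0.03,0,0,8.5,0,0,0,-0.03,0,0,8.5,0,0,0,0,0,0,8.5,0,0,0,0,0,0,8.5,0,0,0,0,0,0,8.5,0,0,0,0,0,0,8.5,0,0,0,0,0,0,8.5]'

```text
clock: 0.8
eef_pos: [0.2138, 0.4783, 0.3018]
tool_rot: [-3.137, 0.005, 1.667]
force: [-0.2, 0.1, -0.4]
opening: 0.999
```

Request:
step_arm --steps '[0,-0.035,0.034,0,0,0,0,0,-0.035,0.034,0,0,0,0,0,-0.035,0.034,0,0,0,0,0,-0.035,0.034,0,0,0,0,0,-0.035,0.034,0,0,0,0,0,-0.035,0.034,0,0,0,0,0,-0.035,0.034,0,0,0,0,0,-0.035,0.034,0,0,0,0]'

```text
clock: 1.6
eef_pos: [0.514, 0.2197, 0.2993]
tool_rot: [-3.132, 0.006, 1.67]
force: [0.3, 1.4, -0.4]
opening: 1.0
```

```bash
cat > rel.py <<'E'
import sys
from h import *
from scipy.spatial.transform import Rotation as R
o=env.observe(); t=np.array([float(a) for a in sys.argv[1:4]])
print(o['eef_pos'],o['tool_rot'],'tool shift',np.round(R.from_euler('xyz',o['tool_rot']).inv().apply(t-o['eef_pos']),4),'F',o['force'])
E
python3 rel.py 0.522 0.175 0.165
```

```text
[0.51402271 0.21969756 0.29929052] [-3.13232303  0.00563923  1.66956962] tool shift [-0.0445  0.0048  0.1345] F [ 0.29075771  1.3535985  -0.38262325]
```

Request:
step_arm --steps '[0,-0.0445,0.005,0,0,0,0,0,0,0,0.035,0,0,0,0,0,0,0.035,0,0,0,0,0,0,0.035,0,0,0,0,0,0,0.025,0,0,0,0,0,0,0,0,0,0]'

```text
clock: 2.2
eef_pos: [0.5261, 0.1665, 0.1623]
tool_rot: [-3.129, 0.007, 1.66]
force: [-0.1, 0.4, -0.2]
opening: 0.999
```

```bash
python3 rel.py 0.522 0.175 0.165; python3 -c "
from h import *
snap('wrist','w1')"
```

```text
[0.52611101 0.16653498 0.16228973] [-3.12934351  0.00657922  1.65993456] tool shift [ 0.0088 -0.0034 -0.0027] F [-0.13541966  0.42261321 -0.19050561]
```

View pics/w1.png

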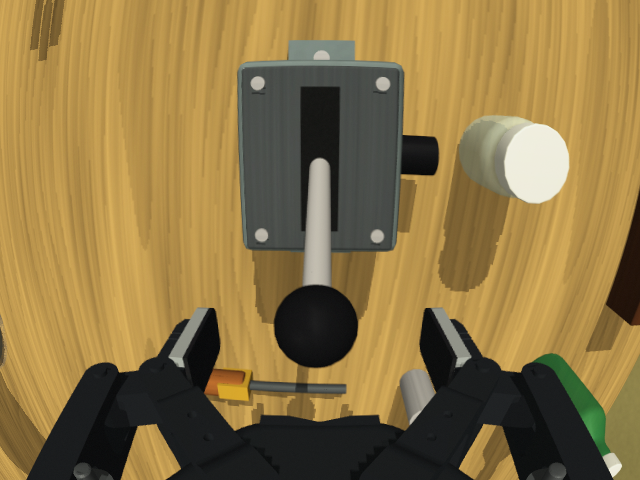

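The ball at (316,326) lies between the pads, about 9 mm ahead in tool x, which agrees with my estimate. I'll centre on it and close.

Request:
step_arm --steps '[0,0.009,-0.003,0,-0.5,0,0,0,0,0,0,0,0,0,255,0,0,0,0,0,0,255,0,0,0,0,0,0,255,0,0,0,0,0,0,255,0,0,0,0,0,0,255,0,0,0,0,0,0,255,0,0,0,0,0,0]' --newtons 30

```text
clock: 3.05
eef_pos: [0.5237, 0.1769, 0.1704]
tool_rot: [3.136, 0.006, 1.661]
force: [0.2, 0.6, -1.5]
opening: 0.355
```

Request:
step_arm --steps '[255,0.005,0,-0.0025,0,0,0,255,0.005,0,-0.002,0,0,0,255,0.005,0,-0.0018,0,0,0,255,0,0,0,0,0,0]'

```text
clock: 3.45
eef_pos: [0.5228, 0.1879, 0.1749]
tool_rot: [3.138, 0.016, 1.66]
force: [0.3, -2.5, -0.8]
opening: 0.356
```

Request:
step_arm --steps '[255,0.005,0,-0.002,0,0,0,255,0.005,0,-0.0015,0,0,0,255,0.003,0,-0.0005,0,0,0]'

```text
clock: 3.75
eef_pos: [0.522, 0.1972, 0.1773]
tool_rot: [3.141, 0.025, 1.66]
force: [-1.4, -6.7, 3.4]
opening: 0.353
```

Request:
step_arm --steps '[255,0.002,0,-0.0005,0,0,0,255,0.001,0,0,0,0,0]'

```text
clock: 3.95
eef_pos: [0.5219, 0.1986, 0.1777]
tool_rot: [-3.141, 0.029, 1.661]
force: [-1.8, -6.5, 1.5]
opening: 0.351
```

Request:
step_arm --steps '[255,0.003,0,-0.0005,0,0,0,255,0.001,0,0,0,0,0]'

```text
clock: 4.15
eef_pos: [0.5217, 0.2011, 0.178]
tool_rot: [-3.14, 0.033, 1.662]
force: [-1.3, -6.7, 2.1]
opening: 0.352
```

Request:
step_arm --steps '[255,0.003,0,-0.0005,0,0,0,255,0.001,0,0,0,0,0]'

```text
clock: 4.35
eef_pos: [0.5215, 0.2031, 0.1784]
tool_rot: [-3.139, 0.038, 1.663]
force: [-1.6, -5.1, 1.6]
opening: 0.355
```

Request:
step_arm --steps '[255,0.003,0,-0.0005,0,0,0,255,0.001,0,0,0,0,0]'

```text
clock: 4.55
eef_pos: [0.5214, 0.2049, 0.1788]
tool_rot: [-3.138, 0.043, 1.664]
force: [-1.6, -5.5, 1.6]
opening: 0.349
```

Request:
step_arm --steps '[255,0.003,0,-0.0005,0,0,0,255,0.001,0,0,0,0,0]'

```text
clock: 4.75
eef_pos: [0.5211, 0.2069, 0.1789]
tool_rot: [-3.137, 0.048, 1.664]
force: [-1.1, -5.9, 2.1]
opening: 0.349
```

Request:
step_arm --steps '[255,0.003,0,-0.0003,-1,0,0,255,0.001,0,0,-1,0,0]'

```text
clock: 4.95
eef_pos: [0.521, 0.2087, 0.1788]
tool_rot: [3.113, 0.053, 1.664]
force: [2.2, -4.1, -1.8]
opening: 0.351
```

Request:
step_arm --steps '[255,0.003,0,-0.0003,-1,0,0,255,0.001,0,0,0,0,0]'

```text
clock: 5.15
eef_pos: [0.5205, 0.213, 0.1784]
tool_rot: [3.095, 0.052, 1.663]
force: [-0.2, 2.5, -1.5]
opening: 0.205
```

Request:
step_arm --steps '[255,0.003,0,-0.0003,0,0,0,255,0.001,0,0,0,0,0]'

```text
clock: 5.35
eef_pos: [0.5203, 0.2177, 0.1789]
tool_rot: [3.094, 0.051, 1.663]
force: [0.4, 0.3, -0.4]
opening: -0.0
```

Run:
```python
from h import *
w=env.camera('wrist'); s=env.camera('scene')
c=cv2.resize(s[180:280,255:365],(440,400),interpolation=cv2.INTER_CUBIC)
w=cv2.resize(w[:, 140:500],(360,480))
c=cv2.copyMakeBorder(c,0,80,0,0,cv2.BORDER_CONSTANT)
cv2.imwrite('pics/c2.png',np.hstack([w,c])[:,:,::-1])
```

```text
(no output)
```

View pics/c2.png

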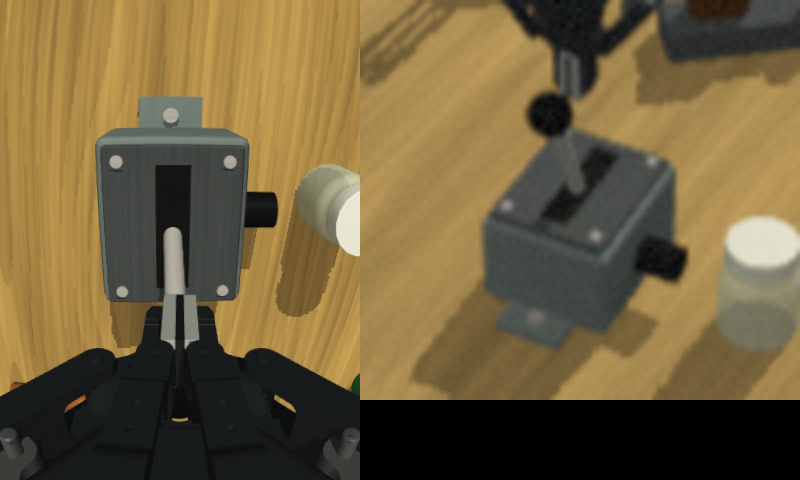

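Run:
```python
from h import *
ms,mt=env.camera_model('scene'),env.camera_model('top')
c=np.array([.5178,.2241,.07]);y=np.array([np.cos(np.radians(95)),np.sin(np.radians(95)),0])
for a in(.45,.4,.35,.3,.2,.1,0):
    p=c-y*.115*np.sin(a)+[0,0,.115*np.cos(a)]; print(a,np.round(p,4),np.round(proj(ms,p),1),np.round(proj(mt,p),1))
im=env.camera('scene')
g=im.max(2)[200:218,294:314]; print((g<40).sum(), np.argwhere(g<40).mean(0)+[200,294])
g=cv2.imread('pics/scene0.png').max(2)[200:218,294:314]; print((g<40).sum(), np.argwhere(g<40).mean(0)+[200,294])
```

```text
0.45 [0.5222 0.1743 0.1736] [300.1 210.6] [308.4 270. ]
0.4 [0.5217 0.1795 0.1759] [301.  208.8] [306.5 270.2]
0.35 [0.5212 0.1848 0.178 ] [301.9 207.1] [304.5 270.4]
0.3 [0.5208 0.1902 0.1799] [302.8 205.5] [302.5 270.6]
0.2 [0.5198 0.2013 0.1827] [304.7 202.3] [298.3 271.1]
0.1 [0.5188 0.2127 0.1844] [306.6 199.5] [294.1 271.6]
0 [0.5178 0.2241 0.185 ] [308.5 197. ] [289.8 272. ]
80 [208.0125 302.6   ]
74 [210.67567568 301.22972973]
```

The ball, at about (302.6,208) in the scene view, is back near forward. It slipped out of the sideways pinch as I advanced. I'll lift, turn 90° and cage it with the jaws along the swing instead.

Request:
step_arm --steps '[255,0,0,-0.045,0,0,0,0,0,0,-0.045,0,0,0,0,0,0,0,2.7,-2.9,0,0,0,0,0,0,0,8.5,0,0,0,0,0,0,8.5,0,0,0,0,0,0,8.5,0,0,0,0,0,0,8.5,0,0,0,0,0,0,8.5]'

```text
clock: 6.3
eef_pos: [0.516, 0.2209, 0.2733]
tool_rot: [3.071, 0.076, 0.904]
force: [-0.5, 0.3, 0.9]
opening: 0.998
```

Request:
step_arm --steps '[0,0,0,0,0,0,8.5,0,0,0,0,0,0,8.5,0,0,0,0,0,0,8.5,0,0,0,0,0,0,8.5,0,0,0,0,0,0,8.5,0,0,0,0,0,0,8.5,0,0,0,0,0,0,0]'

```text
clock: 7.0
eef_pos: [0.5165, 0.2202, 0.2738]
tool_rot: [3.038, -0.008, 0.005]
force: [1.0, 0.2, 0.3]
opening: 1.0
```

```bash
python3 rel.py 0.522 0.175 0.165;python3 - <<'E'
from h import *
print(env.observe()['joint_pos'])
im=env.camera('scene')
g=im.max(2)[200:218,294:314]; print((g<40).sum(), np.argwhere(g<40).mean(0)+[200,294])
E
```

```text
[0.5164895  0.22021654 0.27379167] [ 3.03766126 -0.00847874  0.00510787] tool shift [0.0044 0.0337 0.1129] F [1.04323027 0.23448045 0.28339933]
[ 0.23993194  0.39456493  1.30497597 -0.10369492  1.45867479  1.81853098]
75 [210.57333333 301.13333333]
```

```bash
cat > rel.py <<'E'
import sys
from h import *
from scipy.spatial.transform import Rotation as R
o=env.observe(); a=[float(x) for x in sys.argv[1:5]]
r=R.from_euler('xyz',o['tool_rot']); g=R.from_euler('xyz',[np.pi,0,np.radians(a[3])])
rel=(r.inv()*g).as_rotvec(degrees=True)
print(o['eef_pos'],o['tool_rot'],'now',np.round(r.inv().apply(a[:3]-o['eef_pos']),4),'aftr rot',np.round(g.inv().apply(a[:3]-o['eef_pos']),4),'turn',np.round(rel,2),'F',o['force'],o['opening'])
E
python3 rel.py 0.522 0.175 0.165 5
```

```text
[0.51649541 0.22020736 0.27377645] [ 3.03761115 -0.00808699  0.00911079] now [0.0042 0.0337 0.1129] aftr rot [0.0015 0.0455 0.1088] turn [ 5.97 -0.23 -4.5 ] F [0.24566822 0.10279581 0.08352958] 0.9970423873900598
```

Request:
step_arm --steps '[0,0,0,0,6,-0.2,-4.5,0,0,0,0,0,0,0,0,0.0015,0.045,0,0,0,0,0,0,0,0,0,0,0]'

```text
clock: 7.45
eef_pos: [0.5225, 0.1746, 0.2736]
tool_rot: [3.14, -0.0, 0.1]
force: [0.6, 0.9, -0.4]
opening: 0.998
```

```bash
python3 rel.py 0.522 0.175 0.165 5
```

```text
[0.52245868 0.17462518 0.27357221] [ 3.13974726e+00 -9.58015313e-05  1.00488931e-01] now [-0.0004 -0.0006  0.1086] aftr rot [-0.0004 -0.0004  0.1086] turn [ 0.11 -0.01  0.76] F [ 0.63432948  0.87856888 -0.39743987] 0.9981601197744286
```

Request:
step_arm --steps '[0,0,0,0.035,0,0,0,0,0,0,0.035,0,0,0,0,0,0,0.035,0,0,0,125,0,0,0,0,0,0,125,0,0,0,0,0,0,125,0,0,0,0,0,0,125,0,0,0,0,0,0]' --newtons 30

```text
clock: 8.15
eef_pos: [0.5246, 0.1756, 0.1711]
tool_rot: [3.13, -0.008, 0.105]
force: [-1.1, -0.7, -0.0]
opening: 0.508
```

Request:
step_arm --steps '[125,0,-0.006,0,0,0,0,125,0,-0.005,-0.002,0,0,0,125,0,-0.005,-0.002,0,0,0,125,0,-0.005,-0.002,0,0,0]'

```text
clock: 8.55
eef_pos: [0.5234, 0.1937, 0.1797]
tool_rot: [3.12, -0.01, 0.104]
force: [1.2, -8.7, -3.8]
opening: 0.516
```

Request:
step_arm --steps '[125,0,-0.005,-0.002,0,0,0,125,0,-0.004,-0.001,0,0,0]'

```text
clock: 8.75
eef_pos: [0.5228, 0.2015, 0.1831]
tool_rot: [3.116, -0.01, 0.104]
force: [0.7, -6.7, -2.4]
opening: 0.505
```

Request:
step_arm --steps '[125,0,-0.003,-0.001,0,0,0,125,0,-0.001,0,0,0,0]'

```text
clock: 8.95
eef_pos: [0.5224, 0.2048, 0.1846]
tool_rot: [3.112, -0.01, 0.104]
force: [1.5, -5.6, -3.2]
opening: 0.508
```

Request:
step_arm --steps '[125,0,-0.002,0.002,0,0,0,125,0,-0.001,0.002,0,0,0]'

```text
clock: 9.15
eef_pos: [0.5234, 0.2056, 0.1833]
tool_rot: [3.105, -0.014, 0.104]
force: [-1.0, -7.6, 5.3]
opening: 0.509
```

Request:
step_arm --steps '[125,0,-0.002,0.001,0,0,0,125,0,-0.001,0,0,0,0]'

```text
clock: 9.35
eef_pos: [0.5235, 0.2066, 0.1841]
tool_rot: [3.1, -0.015, 0.103]
force: [0.8, -5.2, -3.9]
opening: 0.51
```

Request:
step_arm --steps '[125,0,-0.002,0,0,0,0,125,0,-0.001,0,0,0,0]'

```text
clock: 9.55
eef_pos: [0.5233, 0.2083, 0.1847]
tool_rot: [3.096, -0.015, 0.103]
force: [0.1, -5.9, -3.3]
opening: 0.509
```

Request:
step_arm --steps '[125,0,-0.002,0.0003,0.5,0,0,125,0,-0.001,0.0003,0.5,0,0]'

```text
clock: 9.75
eef_pos: [0.5233, 0.2097, 0.1853]
tool_rot: [3.109, -0.015, 0.103]
force: [-0.6, -7.7, 0.9]
opening: 0.512
```

Request:
step_arm --steps '[125,0,-0.002,0.0003,0.5,0,0,125,0,-0.001,0.0003,0.5,0,0]'

```text
clock: 9.95
eef_pos: [0.5233, 0.2117, 0.1862]
tool_rot: [3.124, -0.016, 0.102]
force: [-0.5, -3.6, -0.2]
opening: 0.506
```

Request:
step_arm --steps '[125,0,-0.002,0.0003,0.5,0,0,125,0,-0.001,0.0003,0.5,0,0]'

```text
clock: 10.15
eef_pos: [0.5234, 0.2141, 0.1871]
tool_rot: [3.139, -0.018, 0.102]
force: [1.0, -5.7, 1.4]
opening: 0.509
```

Request:
step_arm --steps '[125,0,-0.002,0.0005,0,0,0,125,0,-0.001,0.0005,0,0,0]'

```text
clock: 10.35
eef_pos: [0.5232, 0.216, 0.1875]
tool_rot: [3.137, -0.019, 0.102]
force: [-1.7, -4.6, 1.7]
opening: 0.514
```

Request:
step_arm --steps '[125,0,-0.002,0.0005,0,0,0,125,0,-0.001,0.0005,0,0,0]'

```text
clock: 10.55
eef_pos: [0.5234, 0.2179, 0.1879]
tool_rot: [3.134, -0.02, 0.102]
force: [-2.6, -6.1, 2.1]
opening: 0.509
```

Request:
step_arm --steps '[125,0,-0.002,0.0005,0,0,0,125,0,-0.001,0.0005,0,0,0]'

```text
clock: 10.75
eef_pos: [0.5232, 0.2199, 0.1882]
tool_rot: [3.131, -0.021, 0.101]
force: [-0.6, -5.8, 2.8]
opening: 0.51
```

Request:
step_arm --steps '[125,0,-0.002,0.0005,0,0,0,125,0,-0.001,0.0005,0,0,0]'

```text
clock: 10.95
eef_pos: [0.5232, 0.2217, 0.1886]
tool_rot: [3.128, -0.022, 0.101]
force: [-2.4, -6.2, 2.3]
opening: 0.508
```

Request:
step_arm --steps '[125,0,-0.002,0.0005,0,0,0,125,0,-0.001,0.0005,0,0,0]'

```text
clock: 11.15
eef_pos: [0.5231, 0.2237, 0.1889]
tool_rot: [3.125, -0.022, 0.101]
force: [-0.2, -5.6, 1.2]
opening: 0.51
```

Run:
```python
from h import *
o=env.observe();print(o['force'],o['eef_pos'])
t=env.camera('wrist'); s=env.camera('scene')
c=cv2.resize(s[180:280,255:365],(440,400),interpolation=cv2.INTER_CUBIC)
w=cv2.resize(t[:, 140:500],(360,480))
c=cv2.copyMakeBorder(c,0,80,0,0,cv2.BORDER_CONSTANT)
cv2.imwrite('pics/c3.png',np.hstack([w,c])[:,:,::-1])
```

```text
[-0.17249821 -5.6175705   1.17094304] [0.5230888  0.22372143 0.18886263]
```

View pics/c3.png

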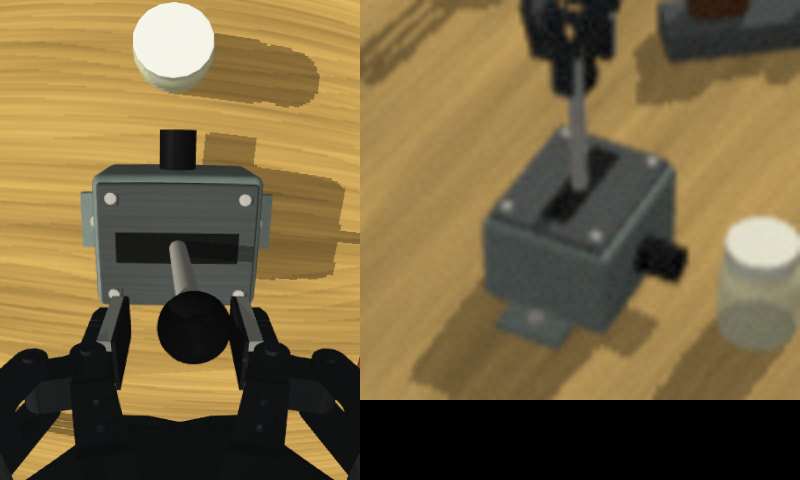

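The ball rests against the rear pad, with a gap at the front pad, so the cage works. The lever is nearly upright and still resists, so the notch lies further on.

Request:
step_arm --steps '[125,0,-0.002,0.0003,0,0,0,125,0,-0.001,0.0003,0,0,0]'

```text
clock: 11.45
eef_pos: [0.5234, 0.2267, 0.1891]
tool_rot: [3.125, -0.025, 0.101]
force: [-0.1, -0.7, 0.9]
opening: 0.508
```

Request:
step_arm --steps '[125,0,-0.002,0.0003,0,0,0,125,0,-0.001,0.0003,0,0,0]'

```text
clock: 11.65
eef_pos: [0.5231, 0.2308, 0.1886]
tool_rot: [3.127, -0.026, 0.101]
force: [0.0, -0.8, 0.4]
opening: 0.506
```

Request:
step_arm --steps '[125,0,-0.0015,0.0003,0,0,0,125,0,-0.001,0.0003,0,0,0]'

```text
clock: 11.85
eef_pos: [0.5231, 0.2334, 0.1883]
tool_rot: [3.126, -0.026, 0.102]
force: [0.4, -4.6, 2.4]
opening: 0.509
```

Request:
step_arm --steps '[125,0,0.006,0,0,0,0,125,0,0,0,0,0,0]'

```text
clock: 12.05
eef_pos: [0.5236, 0.2276, 0.1881]
tool_rot: [3.127, -0.026, 0.102]
force: [0.6, -0.1, 0.1]
opening: 0.508
```

```bash
python3 rel.py 0.523 0.227 0.188 5
python3 - <<'E'
from h import *
t=env.camera('wrist')
cv2.imwrite('pics/c4.png',t[:,:,::-1])
E
```

```text
[0.52356503 0.22759222 0.18807252] [ 3.12730175 -0.02602813  0.10177684] now [-0.0006  0.0005  0.0001] aftr rot [-0.0006  0.0005  0.0001] turn [ 0.81 -1.5   0.82] F [ 0.57645622 -0.11784335  0.13045511] 0.5084899831626672
```

View pics/c4.png

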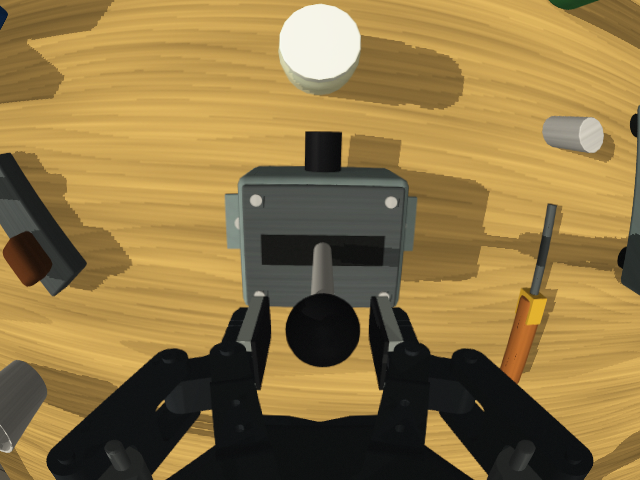

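The ball stands free in the notch, with gaps to both pads. I'll open, lift and let it rest untouched.

Request:
step_arm --steps '[0,0,0,0,0,0,0,0,0,0,0,0,0,0,0,0,0,-0.04,0,0,0,0,0,0,-0.04,0,0,0,0,0,0,-0.035,0,0,0,0,0,0,0,1,-1.5,0,0,0,0,0,0,0,0,0,0,0,0,0,0,0]'

```text
clock: 12.9
eef_pos: [0.5194, 0.2298, 0.3062]
tool_rot: [-3.137, 0.003, 0.102]
force: [0.3, 0.2, -0.2]
opening: 1.0
```

```bash
python3 rel.py 0.608 -0.2157 0.30 5
python3 - <<'E'
from h import *
im=env.camera('scene')
g=im.max(2)[185:205,300:320]; print((g<40).sum(), np.argwhere(g<40).mean(0)+[185,300])
E
```

```text
[0.51943462 0.22984292 0.3062275 ] [-3.13679476  0.00327372  0.10209701] now [0.0427 0.4523 0.0039] aftr rot [0.0494 0.4516 0.0062] turn [-0.27  0.19  0.85] F [ 0.28791564  0.17153251 -0.1911596 ] 1.00014921941795
74 [196.52702703 310.02702703]
```

The scene view puts the ball at (310.0,196.5), an upright lever, so it is resting in the notch. On to the drum.

Request:
step_arm --steps '[0,0.005,0.048,0,0,0,0,0,0.005,0.048,0,0,0,0,0,0.005,0.048,0,0,0,0,0,0.005,0.048,0,0,0,0,0,0.005,0.048,0,0,0,0,0,0.005,0.048,0,0,0,0,0,0.005,0.048,0,0,0,0,0,0.005,0.048,0,0,0,0]'

```text
clock: 13.75
eef_pos: [0.5992, -0.1549, 0.2971]
tool_rot: [-3.135, 0.012, 0.114]
force: [1.5, 0.3, 0.1]
opening: 0.999
```

Request:
step_arm --steps '[0,0,0,0,0,0,0,0,0,0,0,0,0,0]'

```text
clock: 13.95
eef_pos: [0.5988, -0.1607, 0.2937]
tool_rot: [-3.134, 0.016, 0.107]
force: [-0.0, 0.1, 0.4]
opening: 1.0
```

```bash
python3 rel.py 0.608 -0.2157 0.30 5
```

```text
[ 0.59883863 -0.16072524  0.29371157] [-3.13431055  0.01620988  0.10670356] now [ 0.0032  0.0556 -0.0067] aftr rot [ 0.0043  0.0556 -0.0063] turn [-0.41  0.93  1.11] F [-0.04923004  0.07485385  0.43239775] 0.9996232225919061
```

Request:
step_arm --steps '[0,0.004,0.028,0,-0.4,0.9,0,0,0,0.028,0,0,0,0,0,0,0,0,0,0,0]'

```text
clock: 14.25
eef_pos: [0.6091, -0.2141, 0.2921]
tool_rot: [-3.14, 0.002, 0.111]
force: [0.4, -0.1, 0.3]
opening: 0.997
```

```bash
python3 rel.py 0.608 -0.2157 0.185 5;  python3 - <<'E'
from h import *
t=env.camera('wrist'); m=env.camera_model('wrist')
cv2.imwrite('pics/c5.png',t[:,:,::-1])
print(m['fx'],m['cx'],m['cy'],np.round(m['world_from_camera'],4).tolist())
E
```

```text
[ 0.60906102 -0.21413647  0.29208894] [-3.14026444e+00  2.05541834e-03  1.10620405e-01] now [-0.001   0.0016  0.1071] aftr rot [-0.0012  0.0015  0.1071] turn [-0.07  0.12  1.34] F [ 0.35403147 -0.08568482  0.34836858] 0.9972997666643162
371.64829954431775 319.43540489723205 238.51410792196492 [[0.1127, 0.9407, 0.3201, 0.6913], [-0.9936, 0.1073, 0.0345, -0.2021], [-0.0019, -0.3219, 0.9468, 0.4234], [0.0, 0.0, 0.0, 1.0]]
```

View pics/c5.png

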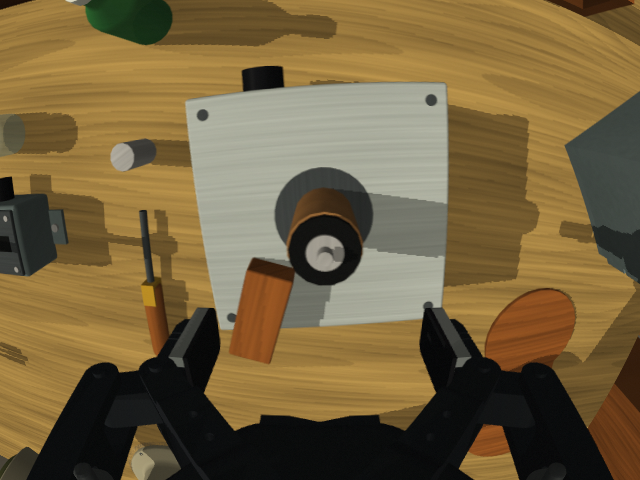

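Run:
```python
from h import *
m=env.camera_model('wrist')
p=plane(m,325,249,.206,True);print(p,np.linalg.norm(plane(m,288,249,.206,True)-plane(m,362,249,.206,True)))
a,b,c,d=[plane(m,u,v,.12,True) for u,v in((203,115),(431,100),(428,306),(231,318))]
print((a+b+c+d)/4)
```

```text
[ 0.6113885  -0.21426666  0.206     ] 0.04632943841692268
[ 0.6087183  -0.21441344  0.12      ]
```

Cap centre (325,249) in the wrist view gives (0.611,-0.214), and its width of 46 mm matches the 47 mm cap. The sander's screws centre on (0.609,-0.214). I'm aligned, so I'll descend and grip.

Request:
step_arm --steps '[0,0.001,0,0.035,0,0,0,0,0,0,0.035,0,0,0,0,0,0,0.03,0,0,0,0,0,0,0.012,0,0,0,0,0,0,0,0,0,0]'

```text
clock: 14.8
eef_pos: [0.6108, -0.2038, 0.1789]
tool_rot: [-3.141, -0.001, 0.12]
force: [0.1, -0.1, 1.1]
opening: 0.999
```

```bash
python3 rel.py 0.610 -0.2145 0.177 6
```

```text
[ 0.6108372  -0.20383757  0.17889043] [-3.14063279e+00 -1.15323024e-03  1.19620944e-01] now [-0.0021  0.0105  0.0019] aftr rot [-0.0019  0.0105  0.0019] turn [-0.06 -0.07  0.85] F [ 0.09029927 -0.10389289  1.07661825] 0.9992616989455887
```

Request:
step_arm --steps '[0,-0.001,0.0105,0.001,0,0,0.8,0,0,0,0,0,0,0,255,0,0,0,0,0,0,255,0,0,0,0,0,0,255,0,0,0,0,0,0,255,0,0,0,0,0,0,255,0,0,0,0,0,0]' --newtons 80

```text
clock: 15.5
eef_pos: [0.613, -0.2161, 0.1843]
tool_rot: [3.136, -0.009, 0.105]
force: [1.0, -1.5, -0.9]
opening: 0.559
```

Request:
step_arm --steps '[255,0,0,0,0,0,8,255,0,0,0,0,0,8,255,0,0,0,0,0,6,255,0,0,0,0,0,2]'

```text
clock: 15.9
eef_pos: [0.6132, -0.218, 0.1843]
tool_rot: [3.137, -0.013, -0.33]
force: [0.4, -2.8, -0.7]
opening: 0.561
```

Request:
step_arm --steps '[255,0,0,-0.004,0,0,0,255,0,0,-0.004,0,0,0]'

```text
clock: 16.1
eef_pos: [0.6127, -0.2178, 0.1875]
tool_rot: [3.138, -0.008, -0.33]
force: [13.7, -7.1, -34.0]
opening: 0.56
```

Request:
step_arm --steps '[255,0,0,0,0,0,-8,255,0,0,0,0,0,-8,255,0,0,0,0,0,-8,255,0,0,0,0,0,-8,255,0,0,0,0,0,-8,255,0,0,0,0,0,-8]'

```text
clock: 16.7
eef_pos: [0.6124, -0.2148, 0.1865]
tool_rot: [-3.141, -0.004, 0.546]
force: [-2.2, -0.6, -1.7]
opening: 0.563
```

Request:
step_arm --steps '[255,0,0,-0.004,0,0,0,255,0,0,-0.004,0,0,0]'

```text
clock: 16.9
eef_pos: [0.6121, -0.2149, 0.1931]
tool_rot: [-3.139, -0.003, 0.546]
force: [2.4, -3.1, -8.8]
opening: 0.555
```

It rises freely with about 9 N, so this is the first side. I'll keep pulling here until it jams near 15 mm.

Request:
step_arm --steps '[255,0,0,-0.004,0,0,0,255,0,0,-0.004,0,0,0]'

```text
clock: 17.1
eef_pos: [0.6122, -0.2148, 0.2004]
tool_rot: [-3.138, -0.002, 0.542]
force: [8.9, -3.8, -31.4]
opening: 0.559
```

Request:
step_arm --steps '[255,0,0,-0.003,0,0,0]'

```text
clock: 17.2
eef_pos: [0.6123, -0.2147, 0.2008]
tool_rot: [-3.137, -0.002, 0.54]
force: [11.7, -6.9, -35.9]
opening: 0.56
```

Jammed at about 15 mm up, as expected. Now the other side.

Request:
step_arm --steps '[255,0,0,0,0,0,8,255,0,0,0,0,0,8,255,0,0,0,0,0,8,255,0,0,0,0,0,8,255,0,0,0,0,0,8,255,0,0,0,0,0,7]'

```text
clock: 17.8
eef_pos: [0.6131, -0.2181, 0.2008]
tool_rot: [3.141, -0.001, -0.319]
force: [2.0, -4.7, -9.8]
opening: 0.558
```

Request:
step_arm --steps '[255,0,0,-0.004,0,0,0,255,0,0,-0.004,0,0,0,255,0,0,-0.004,0,0,0]'

```text
clock: 18.1
eef_pos: [0.6131, -0.2182, 0.2132]
tool_rot: [3.141, -0.001, -0.322]
force: [2.8, -3.4, -9.9]
opening: 0.558
```

Request:
step_arm --steps '[255,0,0,-0.004,0,0,0,255,0,0,-0.003,0,0,0]'

```text
clock: 18.3
eef_pos: [0.6123, -0.2179, 0.2148]
tool_rot: [-3.14, 0.006, -0.321]
force: [10.2, -7.4, -32.2]
opening: 0.558
```

That is 30.5 mm of travel and it has hit the top stop. I'll release, back up, and check.

Request:
step_arm --steps '[255,0,0,0,0,0,0,0,0,0,0,0,0,0,0,0,0,0,0,0,0,0,0,0,0,0,0,0,0,0,0,-0.04,0,0,0,0,0,0,-0.04,0,0,0,0,0,0,-0.02,0,0,0,0,0,0,0,0,0,0]'

```text
clock: 19.1
eef_pos: [0.6127, -0.2165, 0.3256]
tool_rot: [-3.141, -0.001, -0.316]
force: [-1.0, -0.1, -0.1]
opening: 0.998
```

Run:
```python
from h import *
s=env.camera('scene');t=env.camera('top');o=env.observe();print(o['eef_pos'],o['force'])
g=s.max(2)[185:205,300:320]; print('ball',(g<40).sum(), np.argwhere(g<40).mean(0)+[185,300])
w=env.camera('wrist');m=env.camera_model('wrist')
k=lambda im,r:cv2.resize(im[r[1]:r[3],r[0]:r[2]],(400,300),interpolation=cv2.INTER_CUBIC)
a=np.vstack([np.hstack([k(s,(265,180,365,255)),k(s,(160,255,320,375))]),np.hstack([k(t,(240,60,480,340)),k(w,(0,0,640,480))])])
cv2.imwrite('pics/c6.png',a[:,:,::-1])
print(proj(env.camera_model('scene'),[.610,-.2145,.248]))
```

```text
[ 0.61226712 -0.21630804  0.32199307] [-0.72959947 -0.08331482  0.80240404]
ball 67 [196.56716418 309.89552239]
(np.float64(236.45139742659458), np.float64(295.2748337629694))
```

View pics/c6.png

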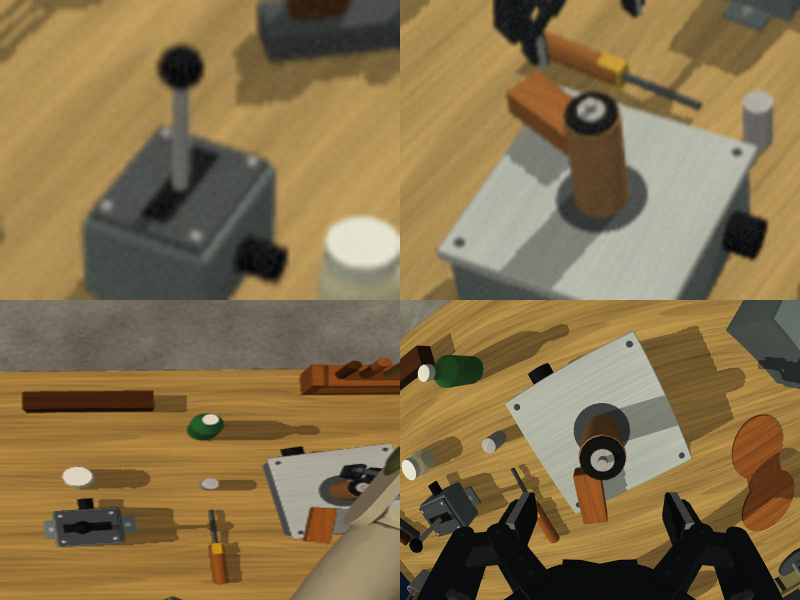

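The lever stands upright in its notch with the ball at (309.9,196.6), unchanged since release. The drum's stud has risen from row 307 to row 298, which matches a 30 mm lift. The bystanders are where they were, and the gripper is clear.

```bash
python3 -c "
from rig import env
print(env.job_done())"
```

```text
the job is handed in; nothing more can be done
None
```

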